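# Zero the kitchen scale with the stylus

### The job

The empty cup is standing on the kitchen scale: zero the scale by pressing its green recessed button fully down with the tip of the blue-handled stylus (not with the fingers), holding it down for about half a second. Then stand the stylus back upright in the hole of its wooden block and let go. Do not press the orange button, and leave the cup standing where it is on the scale.

Things in the scene. Friction and masses are not known exactly. Their poses are not given: they have to be found in the camera images.
- stylus: Loose tool, 122 mm long, 60 g, standing upright in the block. From the tip up: steel shank 8 mm thick with a ball end; black flange 38 mm wide at 52 to 57 mm; round blue grip, 26 mm thick, at 57 to 122 mm. Origin at the very tip, z axis from tip to grip. In the block the tip is 8 mm above the worktop.
- stand: Fixed dark wooden block, 66 x 66 mm, 60 mm high, with one vertical hole in the middle of its top: 22 mm wide, 56 mm deep, mouth chamfered 3 mm. Origin at the centre of its underside on the worktop, straight below the hole; z up. The stylus hangs in the hole, its flange lying on the block's top.
- scale: Fixed kitchen scale on a flat woven tray (top 8 mm above the worktop): 180 mm (its x) by 160 mm (its y), 30 mm high, origin under its centre. Its -x end is a white strip 52 mm deep: a dark display between two round wells, 22 mm wide (mouth chamfered 3 mm), a spring button in each. In its frame, mm: green button x -66, y +50; orange x -66, y -50. The rest of the top is a steel pan.
- zero_top (a point): Centre of the top face of the green button; moves with the button. Released, it lies 32 mm above the worktop, 6 mm below the top of the white strip. The button is round, 19.6 mm in diameter, with 5 mm of travel.
- zero_button (a joint): Travel of the green button in m: 0 released, 0.005 fully down. A spring resists with 1.5 N at the start and 4 N when fully down, and brings it back up.
- units_button (a joint): Travel of the orange button in m: 0 released, 0.005 fully down; same spring. Must not be pressed.
- cup: Loose small white cup standing upright on the steel pan of the scale, 60 x 83 mm with its handle, 49 mm high, so its rim is 87 mm above the worktop. Origin at its underside in the middle of that 83 mm, the handle on its -y side.
Mind the look-alikes: they are no part of the job. There is more than one size of the stylus; the job needs the largest.

How it is judged (in metres and radians):
On the way, in this order (a step that is already met when the one before it is completed fails the run):
1. the stylus is lifted out of its block (z of stylus in the frame of stand above 0.055 m), for 0.1 s.
2. the green button is held at least 3.5 mm down with the stylus tip on it (value of joint zero_button above 0.0035 m and distance between stylus and zero_top below 0.015 m), for 0.2 s.
At the end, for the whole second after the job is handed in: The stylus stands at rest in the hole of its block: tip within 12 mm of the hole's axis, its flange down on the block to within 6 mm, upright to 10 degrees. The green button has come back up (within 1 mm). The cup stands upright (10 degrees) and at rest on the scale within 20 mm of where it stood (horizontal distance between stylus and stand below 0.012 m and z of stylus in the frame of stand below 0.014 m and angle between each of stylus, cup's own z axis and vertical below 0.17 rad and linear speed of each of stylus, cup below 0.02 m/s and value of joint zero_button below 0.001 m and distance of cup from where it was at the start of the episode below 0.02 m); the robot touches nothing.
It fails at once if the orange button is pressed by more than 2 mm (value of joint units_button above 0.002 m).
It fails at once if the green button is pressed by more than 2 mm with anything other than the stylus tip (value of joint zero_button above 0.002 m and distance between stylus and zero_top above 0.02 m).
It fails at once if the cup is shifted by more than 30 mm or tipped by more than 25 degrees (distance of cup from where it was at the start of the episode above 0.03 m or angle between cup's own z axis and vertical above 0.44 rad).
It also fails if it takes over 56 s, if anything falls off the work surface, if the arm or the gripper's body presses on something with over 40 N, if the wrist force passes 120 N, or if a joint passes its speed limit or range.

### The arm

A 6-joint arm with a two-finger parallel gripper is mounted at the origin on a cart in front of the work surface, level with it; the furniture and walls round the work are solid. World frame = base frame: x ahead of the robot, y to its left, z up, the work surface at z = 0. Lengths are in mm, angles in degrees, forces in N, time in s.
With the tool pointing down it reaches from about 350 to 850 mm from the base axis. Payload 8.1 kg.
Tool frame: the origin (TCP) lies midway between the tips of the shut fingers; the grasp point (between the pads) lies 19 mm behind it (r.grasp_offset is the distance from the TCP to the grasp point, in mm); z points along the fingers, x is the direction in which the jaws open and shut, and the axes are right-handed (so a half turn about z gives the same grasp; the last joint's range is limited). The gripper opens to 85 mm and grips with 20 to 120 N. Pads are 22 mm wide; open, the fingers measure 114 mm over their backs; the gripper's body (76 mm by 85 mm) begins 54 mm behind the grasp point. The pads swing forward as they close: fully open they stand 13 mm farther back than shut.
Start: joints at [69.821, 7.471, 85.268, -0, 87.261, -4.893], TCP at [158.165, 578.782, 231.292] pointing down, gripper open.
Joint ranges: [-169.43, 169.43], [-51.17, 129.36], [1.28, 143.12], [-76.62, 256.62], [0, 156.53], [-152.29, 152.29]. Speed limits (degrees/s): [136.94, 136.94, 159.86, 180, 180, 180].

### API

Orientations are given as [roll, pitch, yaw] about the fixed x, y, z axes, in that order (R = Rz(yaw) Ry(pitch) Rx(roll)).
In Python, from bench import r, optics, hand_in gives the robot as it stands.
- The arm moves only by the shell command python3 -m pendant 'ROWS' [FORCE]. ROWS is JSON, a list of rows, each a list of 5 numbers: the opening, from 0 (shut) to 1 (fully open), then the shift along the tool's x, y, z in mm, then the turn about the tool's z in degrees. A call has 1 to 10 rows; each row shifts and turns the commanded pose from where the row before left it, along the tool's axes as they then stand; what a row does not reach is not made up. A row lasts 1/10 s, in which the tool goes at most 50 mm and 8.59 degrees, less where a joint would pass 70% of its speed; a pose out of reach is approached as far as the arm can. A call with a gripper value outside its range is refused whole. The fingers move at their own pace and stop on an object; FORCE is the grip in N (left out, the last holds). Time passes only in rows, so rows that do not move let the fingers close. It gives the time, the measured TCP pose, the force and the opening at its end, in the units of the state.
- r.sense(): the state, without advancing time (a new reading comes with each control period).
- optics.snapshot(name): name is "side" or "top"; returns (picture, depth): 384x512x3 uint8, blue, green, red; 384x512 float32, mm along the optical axis (not along the pixel's ray), 0 where there is no reading.
- optics.camera_params(name): a dict with "camera_matrix" (3x3 intrinsics, pixels), "k1" (the pictures are not rectified: a ray, as slopes to the right and down, at radius r is drawn at 1 + k1 r^2 times it, then the intrinsics apply), "eye" and "orientation" of the camera in the world. Camera axes: x right, y down, z forward; pixel columns grow to the right and rows downward; lengths in mm; the calibration is good to about 2 mm. A picture is of the moment at which its call begins. camera_params takes no time and is no camera call.
- hand_in(): hands the job in, once; it reports no verdict.
Trained networks look in the newest picture that a camera, given by its name, has taken for a name from the list of things; names that differ only in an ending like _2 or _b are one class to them, and where a whole thing is asked for, a point or a joint stands for the part that bears it (a point fixed in the world has none). Each returns a list of dicts, best first, with "score" (0 to 1); they miss things now and then, are a little off and sometimes report something else, mostly with a low value. They report only what shows in the picture. A call takes as long as a camera call. They do not tell look-alikes from the thing itself.
- optics.search_frame(camera, query): "at" ([x, y, z] in mm, in world coordinates, good to about 4 mm: the middle of the surface that is visible of it).
The state is a dict: "time": time; "joint_pos": joint angles; "qd": joint speeds; "joint_efforts": joint torques, N m; "tool_pos": TCP position; "tcp_rot": TCP orientation; "ft_force": force on the tool from outside, world axes, zero at the start; "wrist_torque": the same for the moment, N m; "finger_gap": finger opening in mm.
Only numpy, scipy, OpenCV 4.12 (cv2) and the standard library are available. Lean on these libraries where they do the work, as an engineer would, in place of code of your own. Each camera call takes 0.05 s, during which the arm holds its last target. There are 200 camera calls.

## Working session

There is one attempt and no reset: what is moved stays moved. The work goes in short steps, Python scripts to look and compute and a shell command to move; the robot and the scene stay as the last step left them, time stands still between calls to the robot, and variables do not carry over. Pictures are saved under pics/ and viewed, about 8 in all and at most 12, crops included, and the job is handed in when it is done.

```bash
mkdir -p pics; ls; cat > h.py <<'E'
import numpy as np, cv2
from bench import r, optics
from scipy.spatial.transform import Rotation as R
def cloud(name):
    im,d=optics.snapshot(name); p=optics.camera_params(name)
    return im,d,p
def rot(p):
    o=np.array(p["orientation"],float)
    return o if o.shape==(3,3) else R.from_euler('xyz',o,degrees=True).as_matrix()
def world(p,uv,z):
    uv=np.array(uv,float).reshape(-1,1,2); K=np.array(p["camera_matrix"],float)
    n=cv2.undistortPoints(uv,K,np.array([p["k1"],0,0,0.])).reshape(-1,2)
    c=np.c_[n,np.ones(len(n))]*np.array(z).reshape(-1,1)
    return c@rot(p).T+np.array(p["eye"])
def allpts(d,p):
    v,u=np.mgrid[:d.shape[0],:d.shape[1]]
    return world(p,np.c_[u.ravel(),v.ravel()],d.ravel()).reshape(*d.shape,3)
E
python3 - <<'E'
from h import *
for n in("side","top"):
    im,d,p=cloud(n); cv2.imwrite(f"pics/{n}0.png",im); np.savez(f"{n}0.npz",im=im,d=d); print(n,p)
    for q in("stylus","stand","scale","zero_top","units_button","cup"):
        print(q,[(np.round(x["at"]).tolist(),round(x["score"],2)) for x in optics.search_frame(n,q)])
print(r.sense())
E
```

```text
pics
side {'camera_matrix': array([[454.36981536,   0.        , 245.70245652],
       [  0.        , 454.36981536, 185.60625991],
       [  0.        ,   0.        ,   1.        ]]), 'k1': 0.03250393192073555, 'eye': array([ 606.14029888, 1128.90366907,  565.58738827]), 'orientation': array([-113.86594297,    0.89000817,  178.887483  ])}
stylus [([438.0, 72.0, 93.0], 0.81), ([657.0, 99.0, 37.0], 0.71), ([452.0, 174.0, 54.0], 0.54)]
stand [([430.0, 81.0, 38.0], 0.73)]
scale [([660.0, 103.0, 37.0], 0.62)]
zero_top []
units_button []
cup [([695.0, 88.0, 71.0], 0.86)]
top {'camera_matrix': array([[429.2809727 ,   0.        , 264.34619073],
       [  0.        , 429.2809727 , 186.65198007],
       [  0.        ,   0.        ,   1.        ]]), 'k1': -0.028058478143959165, 'eye': array([ 488.80178905,   24.12975875, 1192.34756561]), 'orientation': array([-175.05546947,    0.72741777,  -91.3025433 ])}
stylus [([437.0, 61.0, 127.0], 0.63), ([455.0, -30.0, 80.0], 0.4)]
stand [([437.0, 60.0, 59.0], 0.9)]
scale [([660.0, 38.0, 41.0], 0.81)]
zero_top []
units_button [([616.0, -8.0, 31.0], 0.47)]
cup [([707.0, 75.0, 60.0], 0.79), ([617.0, -8.0, 30.0], 0.33)]
{'time': 0.7, 'joint_pos': array([ 6.98226403e+01,  7.46912699e+00,  8.52659866e+01, -4.25100654e-05,
        8.72589642e+01, -4.89332026e+00]), 'qd': array([-0.12676321,  0.0298331 , -0.00574838,  0.04902091, -0.09702911,
        0.03206154]), 'joint_efforts': array([-8.16171178e-04, -5.69151878e+01, -5.00740314e+01, -3.04798605e-04,
        1.69312381e-03, -3.67232440e-05]), 'tool_pos': array([158.15648896, 578.81774611, 231.33090249]), 'tcp_rot': array([ 1.79999453e+02, -5.89704170e-03,  7.47159626e+01]), 'ft_force': array([ 0.27773012,  0.08380081, -0.02952218]), 'wrist_torque': array([ 6.71410327e-06, -2.44439721e-03,  3.56966735e-03]), 'finger_gap': 85.57418534984994}
```

View pics/side0.png

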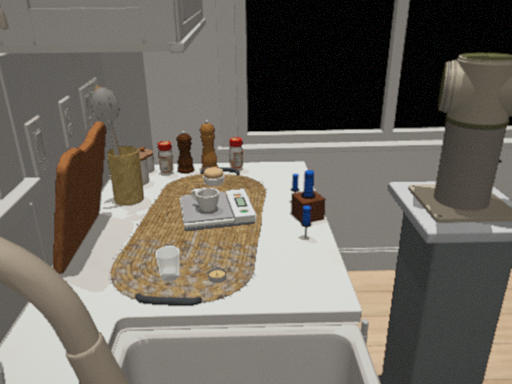

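View pics/top0.png

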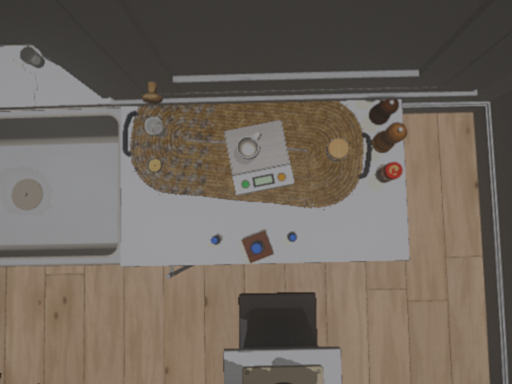

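Side view: stylus in its block at about (308,185)/(308,206), with two smaller look-alikes at (295,183) and (306,215). Cup is on the scale at (207,200). Top view: stylus (257,247), green button (245,184), orange (282,177). Next I measure these precisely.

```bash
python3 - <<'E'
from h import *
for n in("top","side"):
    z=np.load(n+"0.npz"); im,d=z["im"],z["d"]; p=optics.camera_params(n); P=allpts(d,p)
    hsv=cv2.cvtColor(im,cv2.COLOR_BGR2HSV)
    X,Y,Z=P[...,0],P[...,1],P[...,2]; ok=d>0
    w=ok&(X>380)&(X<800)&(Y>-250)&(Y<350)
    def st(l,m):
        _,lab,s,c=cv2.connectedComponentsWithStats(m.astype(np.uint8))
        for i in range(1,len(s)):
            if s[i,4]>=10:
                q=P[lab==i]; print(n,l,s[i,4],c[i].round(1),'mean',q.mean(0).round(1),'min',q.min(0).round(0),'max',q.max(0).round(0))
    blue=w&(abs(hsv[...,0].astype(int)-115)<14)&(hsv[...,1]>140)
    st('blue',blue)
    st('bluetop',blue&(Z>118))
    st('green',w&(abs(hsv[...,0].astype(int)-65)<18)&(hsv[...,1]>130)&(Z<60))
    st('orange',w&(abs(hsv[...,0].astype(int)-17)<8)&(hsv[...,1]>200)&(Z<60)&(X>590)&(X<640))
    bm=w&(abs(X-437)<60)&(abs(Y-61)<60)&(abs(Z-60)<5)
    st('block',bm)
    if n=="top":
        q=P[bm][:,:2].astype(np.float32); print(cv2.minAreaRect(q))
        wh=w&(Z>30)&(Z<46)&(X>560)&(X<800); 
        q=wh.astype(np.uint8); q=cv2.morphologyEx(q,cv2.MORPH_OPEN,np.ones((5,5)))
        st('scale',q>0)
        _,lab,s,c=cv2.connectedComponentsWithStats(q); i=1+np.argmax(s[1:,4]); print(cv2.minAreaRect(P[lab==i][:,:2].astype(np.float32)))
        st('cup',w&(Z>70)&(X>640))
        c=im[130:280,180:330]; cv2.imwrite("pics/crop0.png",cv2.resize(c,None,fx=4,fy=4,interpolation=2))
E
```

```text
top blue 23 [292.3 237.2] mean [453.2 -32.7  84.7] min [446. -40.  81.] max [459. -27.  88.]
top blue 21 [214. 240.] mean [450.5 168.4  84.6] min [445. 163.  81.] max [456. 174.  89.]
top blue 67 [256.  248.1] mean [430.2  59.4 130.5] min [420.  50. 126.] max [440.  69. 135.]
top bluetop 67 [256.  248.1] mean [430.2  59.4 130.5] min [420.  50. 126.] max [440.  69. 135.]
top green 21 [245. 184.] mean [597.9  88.9  32.9] min [592.  83.  30.] max [604.  94.  35.]
top block 491 [257.3 246.4] mean [430.6  58.4  60.7] min [390.  18.  55.] max [470.  98.  65.]
((430.4817199707031, 58.758628845214844), (66.02069854736328, 65.87471008300781), 19.77515411376953)
top scale 3114 [260.2 158.1] mean [667.1  45.9  38.2] min [573. -42.  30.] max [769. 142.  46.]
((671.5518188476562, 50.36180877685547), (178.98904418945312, 160.0546417236328), 9.983932495117188)
top cup 44099 [256.3  46.3] mean [712.   32.9 656.2] min [ 677. -250.  458.] max [719. 309. 809.]
top cup 180 [249.2 142.8] mean [701.5  73.2  82.9] min [663.  44.  70.] max [734. 108.  92.]
side blue 191 [308.4 183.5] mean [432.6  68.6  98.4] min [422.  51.  61.] max [445.  75. 130.]
side blue 50 [295.  182.4] mean [454.6 -26.   61. ] min [447. -34.  37.] max [460. -20.  84.]
side blue 138 [306.1 215.1] mean [452.  172.5  62.4] min [430.  93.  36.] max [461. 181.  85.]
side bluetop 46 [309.1 173.5] mean [431.7  66.7 125.2] min [422.  51. 118.] max [440.  74. 130.]
side block 259 [307.5 197.3] mean [433.6  68.3  59.4] min [390.  22.  55.] max [473. 102.  65.]
```

View pics/crop0.png

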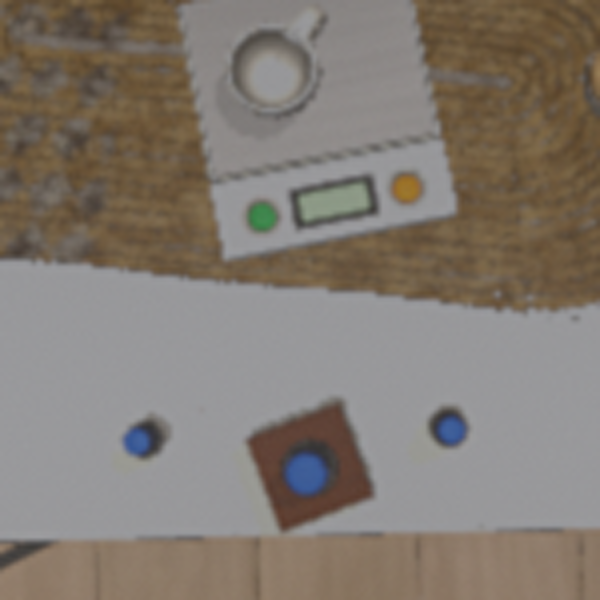

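```bash
python3 -m pendant '[[1,-10,9,0,0],[1,-20,19,0,0],[1,-24,22,0,0],[1,-24,22,0,0],[1,-24,22,0,0],[1,-24,22,0,0],[1,-24,22,0,0],[1,-24,22,0,0],[1,-24,22,0,0],[1,-24,22,0,0]]' 40; python3 -m pendant '[[1,-24,22,0,0],[1,-24,22,0,0],[1,-24,22,0,0],[1,-24,22,0,0],[1,-24,22,0,0],[1,-24,22,0,0],[1,-24,22,0,0],[1,-24,22,0,0],[1,-10,10,0,0],[1,0,0,0,0]]'
```

```text
time: 1.7
tool_pos: [296.8, 308.9, 231.3]
tcp_rot: [180.0, -0.0, 74.7]
ft_force: [0.5, 0.1, 0.6]
finger_gap: 85.5
time: 2.7
tool_pos: [422.8, 65.4, 231.2]
tcp_rot: [180.0, 0.0, 74.5]
ft_force: [0.3, 0.8, -0.3]
finger_gap: 85.1
```

```bash
python3 -m pendant '[[1,-4.1,9.1,10,0],[1,0,0,20,0],[1,0,0,20,0],[1,0,0,20,0],[1,0,0,20,0],[1,0,0,20,0],[1,0,0,15,0],[1,0,0,10,0],[1,0,0,10,0],[1,0,0,0,0]]'; python3 -m pendant '[[0.6,0,0,0,0],[0.45,0,0,0,0],[0.3,0,0,0,0],[0.2,0,0,0,0],[0,0,0,0,0],[0,0,0,0,0],[0,0,0,0,0],[0,0,0,0,0]]' 40
python3 - <<'E'
from h import *
im,d=optics.snapshot("side"); cv2.imwrite("pics/g.png",cv2.resize(im[90:290,200:420],None,fx=3.4,fy=3,interpolation=2)); print(r.sense())
E
```

```text
time: 3.7
tool_pos: [429.3, 61.0, 84.9]
tcp_rot: [-179.9, 0.0, 74.8]
ft_force: [-0.8, -0.1, -0.7]
finger_gap: 85.6
time: 4.5
tool_pos: [430.8, 60.6, 86.9]
tcp_rot: [179.9, -0.0, 74.7]
ft_force: [-1.1, 0.2, 6.9]
finger_gap: 24.8
{'time': 4.55, 'joint_pos': array([ 1.24787475e+00, -1.19812143e+01,  1.19743563e+02, -3.54409947e-03,
        7.21796604e+01, -7.34638876e+01]), 'qd': array([-0.01598973, -0.0119995 , -0.05382248, -0.00578633, -0.02040162,
        0.03477374]), 'joint_efforts': array([ 1.54709453e-01, -3.31406236e+01, -4.39512885e+01,  1.02013489e-01,
       -3.26316347e-01,  1.65985060e-03]), 'tool_pos': array([430.7575668 ,  60.57383613,  86.87057973]), 'tcp_rot': array([ 1.79943447e+02, -1.32696759e-02,  7.47128518e+01]), 'ft_force': array([-0.37941437, -0.67604792,  5.11193311]), 'wrist_torque': array([-0.02796441,  0.14176833,  0.02076668]), 'finger_gap': 25.007671147803325}
```

View pics/g.png

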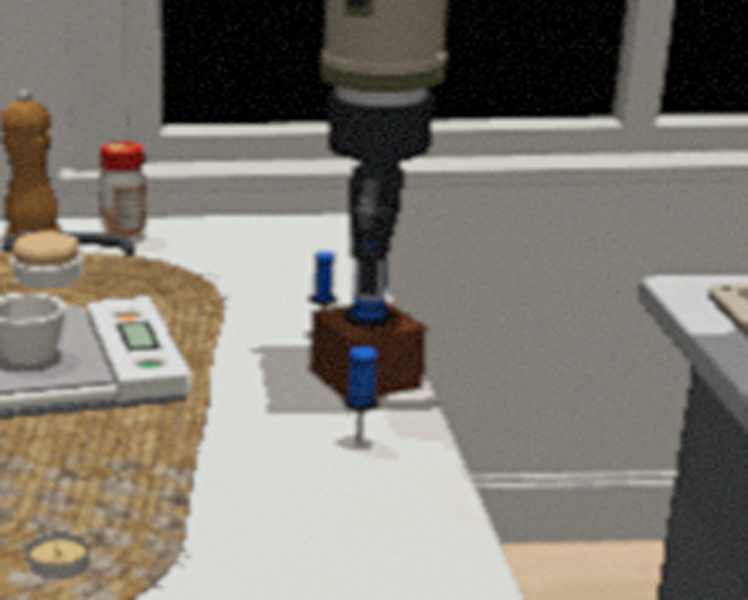

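The grip is holding the blue handle just above the flange in the block (crop ~(370,310)), so I lift.

```bash
python3 -m pendant '[[0,0,0,-3,0],[0,0,0,-7,0],[0,0,0,-12,0],[0,0,0,-15,0],[0,0,0,-15,0],[0,0,0,-15,0],[0,0,0,-13,0],[0,0,0,-5,0],[0,0,0,0,0],[0,0,0,0,0]]'; python3 -m pendant '[[0,2.6,3.8,0,0],[0,7,15,0,0],[0,9,20,0,0],[0,10,22,0,0],[0,10,22,0,0],[0,10,22,0,0],[0,10,20,0,0],[0,8,17,0,0],[0,6,12,0,0],[0,0,0,0,0]]';python3 -m pendant '[[0,0,0,0,0],[0,0,0,0,0]]'
python3 - <<'E'
from h import *
print(r.sense()["tool_pos"],r.sense()["tcp_rot"],r.sense()["finger_gap"])
im,d=optics.snapshot("side"); cv2.imwrite("pics/p.png",cv2.resize(im[110:250,180:320],None,fx=4,fy=4,interpolation=2)); np.savez("p.npz",im=im,d=d)
E
```

```text
time: 5.55
tool_pos: [430.0, 60.6, 170.8]
tcp_rot: [-180.0, 0.0, 74.7]
ft_force: [-1.0, -0.7, -1.5]
finger_gap: 24.7
time: 6.55
tool_pos: [598.5, 90.4, 169.8]
tcp_rot: [-179.9, 0.0, 74.7]
ft_force: [-0.3, 0.1, -0.6]
finger_gap: 25.1
time: 6.75
tool_pos: [597.0, 90.0, 170.7]
tcp_rot: [-179.9, 0.0, 74.7]
ft_force: [-0.4, 0.3, -0.6]
finger_gap: 25.0
[597.02445459  90.04786352 170.68515521] [-1.79933932e+02  2.34185096e-02  7.47164224e+01] 24.99580678446731
```

View pics/p.png

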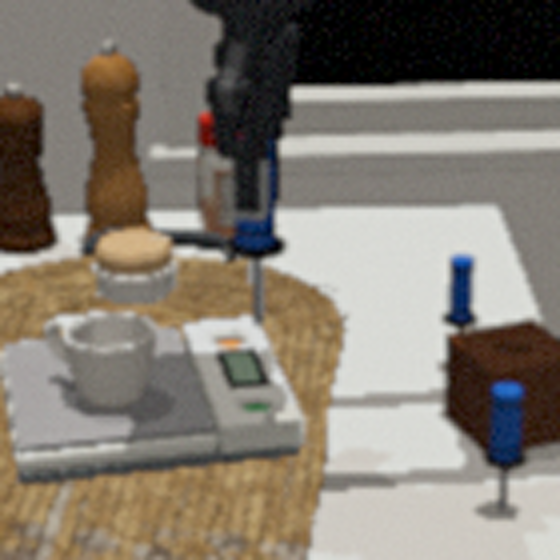

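Stylus hangs upright, with its tip at crop (260,318). The green button is at crop (257,407). I'll check the tip's x and z by ray, and the hang from depth.

```bash
python3 - <<'E'
from h import *
p=optics.camera_params("side")
e=np.array(p["eye"])
def atplane(uv,ax,val):
    q=world(p,uv,1.0)[0]-e; return (e+q*(val-e[ax])/q[ax]).round(1)
print("tip",atplane((244.9,189.2),1,89.5),"shank top",atplane((244,173),1,89.5),"green",atplane((244.2,211.7),2,32))
z=np.load("p.npz"); im,d=z["im"],z["d"];P=allpts(d,p);hsv=cv2.cvtColor(im,cv2.COLOR_BGR2HSV)
m=(d>0)&(abs(P[...,0]-597)<40)&(abs(P[...,1]-90)<40)&(P[...,2]>70)&(P[...,2]<200)
for a in range(75,170,8):
    q=P[m&(abs(P[...,2]-a)<4)]; print(a,len(q),q.mean(0).round(1) if len(q) else'', np.ptp(q[:,0]).round(0) if len(q) else '')
im,d=optics.snapshot("top");P=allpts(d,optics.camera_params("top"))
g=(abs(P[...,0]-598)<30)&(abs(P[...,1]-88)<30)
print(optics.search_frame("side","zero_top"),optics.search_frame("side","stylus"))
E
```

```text
tip [595.3  89.5  95.9] shank top [596.8  89.5 139.9] green [598.1  88.2  32. ]
75 0  
83 0  
91 2 [597.6  88.7  93.4] 5.0
99 8 [597.2  91.1  98.6] 5.0
107 10 [597.4  91.7 107.1] 5.0
115 7 [597.6  91.  114.4] 5.0
123 13 [598.   90.3 122.5] 8.0
131 12 [597.8  90.3 130.9] 8.0
139 4 [606.7  94.2 139.4] 17.0
147 63 [598.3  98.6 147. ] 37.0
155 30 [598.   98.  154.8] 24.0
163 32 [598.6  98.2 162.7] 24.0
[] [{'at': [597.3, 99.6, 146.1], 'score': 0.7}, {'at': [693.6, 87.0, 71.1], 'score': 0.7}, {'at': [451.7, 174.5, 52.8], 'score': 0.48}]
```

```bash
python3 -m pendant '[[0,0,0,5,0],[0,0,0,10,0],[0,0,0,15,0],[0,0,0,12,0],[0,0,0,8,0],[0,0,0,4,0],[0,0,0,2,0],[0,0,0,2,0],[0,0,0,0,0]]'; python3 -m pendant '[[0,0,0,1,0],[0,0,0,1,0],[0,0,0,1,0],[0,0,0,1,0],[0,0,0,0,0]]';  python3 -m pendant '[[0,0,0,1,0],[0,0,0,1,0],[0,0,0,0,0],[0,0,0,0,0]]'
```

```text
time: 7.85
tool_pos: [598.0, 90.1, 113.5]
tcp_rot: [180.0, -0.0, 74.7]
ft_force: [-0.1, -0.1, -0.7]
finger_gap: 25.0
time: 8.35
tool_pos: [598.0, 90.1, 109.5]
tcp_rot: [180.0, -0.0, 74.7]
ft_force: [-0.3, 0.1, 0.6]
finger_gap: 25.0
time: 8.75
tool_pos: [597.9, 90.1, 107.5]
tcp_rot: [180.0, -0.0, 74.7]
ft_force: [-0.3, -0.5, 1.4]
finger_gap: 25.1
```

```bash
python3 -m pendant '[[0,0,0,1,0],[0,0,0,1,0],[0,0,0,0,0],[0,0,0,0,0]]'; python3 -m pendant '[[0,0,0,1,0],[0,0,0,0.5,0],[0,0,0,0,0],[0,0,0,0,0]]'
```

```text
time: 9.15
tool_pos: [597.9, 90.1, 105.4]
tcp_rot: [180.0, -0.0, 74.7]
ft_force: [0.8, 0.1, 2.6]
finger_gap: 24.9
time: 9.55
tool_pos: [598.4, 90.1, 105.1]
tcp_rot: [179.9, -0.0, 74.7]
ft_force: [-2.3, -1.1, 8.3]
finger_gap: 25.0
```

```bash
python3 -m pendant '[[0,0,0,0,0],[0,0,0,0,0],[0,0,0,0,0],[0,0,0,0,0],[0,0,0,0,0],[0,0,0,0,0]]'; python3 -m pendant '[[0,0,0,-3.5,0],[0,0,0,-5,0],[0,0,0,-10,0],[0,0,0,-14,0],[0,0,0,-14,0],[0,0,0,-12,0],[0,0,0,-7,0],[0,0,0,0,0],[0,0,0,0,0]]'
python3 - <<'E'
from h import *
p=optics.camera_params("side")
s=r.sense();print(s["tool_pos"],s["tcp_rot"])
im,d=optics.snapshot("side"); cv2.imwrite("pics/q.png",cv2.resize(im[110:250,180:320],None,fx=4,fy=4,interpolation=2))
P=allpts(d,p)
m=(d>0)&(abs(P[...,0]-597)<40)&(abs(P[...,1]-90)<40)&(P[...,2]>70)&(P[...,2]<200)
for a in range(83,170,8):
    q=P[m&(abs(P[...,2]-a)<4)]; print(a,len(q),q.mean(0).round(1) if len(q) else'')
E
```

```text
time: 10.15
tool_pos: [598.4, 90.1, 105.1]
tcp_rot: [179.9, -0.0, 74.7]
ft_force: [-1.1, -0.3, 10.0]
finger_gap: 25.3
time: 11.05
tool_pos: [597.7, 90.1, 169.2]
tcp_rot: [180.0, 0.0, 74.7]
ft_force: [-0.5, 0.8, -1.3]
finger_gap: 25.1
[597.7247431   90.0670116  169.20800022] [1.79998911e+02 1.69460653e-03 7.47151203e+01]
83 0 
91 4 [598.2  91.4  93.3]
99 11 [598.7  91.1  98.3]
107 11 [599.4  90.4 106.2]
115 10 [599.7  90.8 115. ]
123 9 [599.3  91.5 123.8]
131 7 [599.4  91.8 131. ]
139 9 [599.4 101.3 142.2]
147 59 [599.   98.2 146.5]
155 34 [599.3  98.3 155.1]
163 28 [598.1  98.  162.5]
```

View pics/q.png

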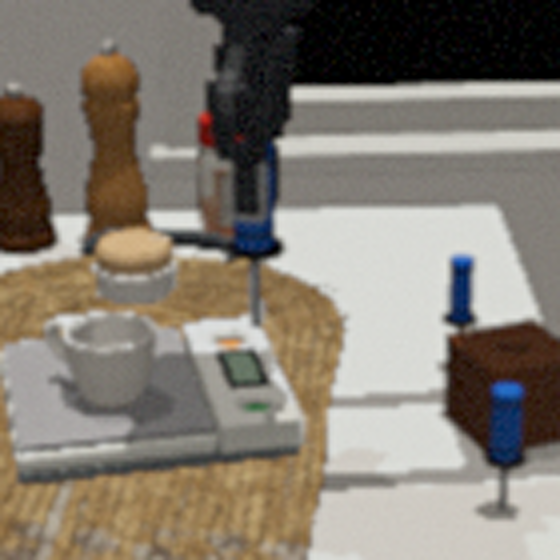

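Tip was bottomed on the button (~10 N) and the stylus is unchanged in the grip. The cup is undisturbed. The hole is visible at crop (515,345). Going back.

```bash
python3 -m pendant '[[0,-2.6,-3.8,0,0],[0,-7,-15,0,0],[0,-9,-20,0,0],[0,-10,-22,0,0],[0,-10,-22,0,0],[0,-10,-22,0,0],[0,-10,-20,0,0],[0,-8,-17,0,0],[0,-6,-12,0,0],[0,0,0,0,0]]';python3 -m pendant '[[0,0,0,0,0],[0,0,0,0,0]]'
python3 - <<'E'
from h import *
p=optics.camera_params("side")
s=r.sense();print(s["tool_pos"],s["tcp_rot"])
im,d=optics.snapshot("side")
P=allpts(d,p)
m=(d>0)&(abs(P[...,0]-430)<35)&(abs(P[...,1]-60)<40)&(P[...,2]>70)&(P[...,2]<200)
for a in range(75,170,8):
    q=P[m&(abs(P[...,2]-a)<4)]; print(a,len(q),q.mean(0).round(1) if len(q) else'')
E
```

```text
time: 12.1
tool_pos: [428.7, 60.4, 168.6]
tcp_rot: [-179.9, 0.0, 74.7]
ft_force: [-0.1, 0.1, -1.0]
finger_gap: 24.9
time: 12.3
tool_pos: [430.7, 60.6, 169.2]
tcp_rot: [180.0, -0.0, 74.7]
ft_force: [-0.0, 0.1, -0.7]
finger_gap: 24.9
[430.69835361  60.62856366 169.24506015] [ 1.79989518e+02 -5.44466939e-03  7.47066217e+01]
75 0 
83 0 
91 3 [432.3  60.3  91.6]
99 10 [432.8  63.7  99.2]
107 9 [433.5  62.6 107.5]
115 11 [432.5  60.3 115.6]
123 10 [432.4  61.3 124. ]
131 8 [432.1  63.3 131.1]
139 7 [429.2  70.1 141.2]
147 61 [434.   69.3 146.7]
155 30 [433.7  68.9 155.5]
163 28 [433.6  67.7 162.2]
```

```bash
python3 -m pendant '[[0,0,0,6,0],[0,0,0,10,0],[0,0,0,10,0],[0,0,0,10,0],[0,0,0,12,0],[0,0,0,12,0],[0,0,0,9,0],[0,0,0,5,0],[0,0,0,2,0],[0,0,0,0,0]]'; python3 -m pendant '[[0,0,0,1,0],[0,0,0,1,0],[0,0,0,1,0],[0,0,0,1,0],[0,0,0,0,0],[0,0,0,0,0]]'
```

```text
time: 13.35
tool_pos: [430.3, 60.6, 93.2]
tcp_rot: [-180.0, 0.0, 74.7]
ft_force: [-0.4, -0.6, -0.2]
finger_gap: 25.2
time: 13.95
tool_pos: [430.3, 60.6, 89.3]
tcp_rot: [-180.0, 0.0, 74.7]
ft_force: [-0.4, -0.0, 0.1]
finger_gap: 25.2
```

```bash
python3 -m pendant '[[0,0,0,1,0],[0,0,0,0.5,0],[0,0,0,0,0],[0,0,0,0,0]]'; python3 -m pendant '[[0,0,0,0.5,0],[0,0,0,0.5,0],[0,0,0,0,0],[0,0,0,0,0]]'
```

```text
time: 14.35
tool_pos: [430.3, 60.6, 87.8]
tcp_rot: [-180.0, 0.0, 74.7]
ft_force: [-0.8, 0.4, -0.4]
finger_gap: 25.2
time: 14.75
tool_pos: [430.4, 60.6, 86.9]
tcp_rot: [180.0, -0.0, 74.7]
ft_force: [-0.3, -0.2, 1.4]
finger_gap: 25.1
```

Flange contact. Releasing gently, then backing up.

```bash
python3 -m pendant '[[0.3,0,0,0,0],[0.4,0,0,0,0],[0.5,0,0,0,0],[0.7,0,0,0,0],[0.9,0,0,0,0],[1,0,0,0,0],[1,0,0,0,0],[1,0,0,0,0]]'; python3 -m pendant '[[1,0,0,-5,0],[1,0,0,-15,0],[1,0,0,-20,0],[1,0,0,-25,0],[1,0,0,-25,0],[1,0,0,-25,0],[1,0,0,-25,0],[1,0,0,-10,0],[1,0,0,0,0],[1,0,0,0,0]]'
python3 - <<'E'
from h import *
print(r.sense()["time"],r.sense()["finger_gap"])
p=optics.camera_params("side")
im,d=optics.snapshot("side"); cv2.imwrite("pics/e.png",cv2.resize(im[120:250,170:340],None,fx=4,fy=4,interpolation=2))
P=allpts(d,p); h=cv2.cvtColor(im,cv2.COLOR_BGR2HSV)
m=(d>0)&(abs(P[...,0]-430)<25)&(abs(P[...,1]-60)<40)&(P[...,2]>55)&(P[...,2]<140)&(abs(h[...,0].astype(int)-115)<14)&(h[...,1]>140)
for a in range(68,140,10):
    q=P[m&(abs(P[...,2]-a)<5)]; print(a,len(q),q.mean(0).round(1) if len(q) else'')
print(P[m].min(0),P[m].max(0))
print([x for x in optics.search_frame("side","cup")])
E
```

```text
time: 15.55
tool_pos: [430.3, 60.6, 86.8]
tcp_rot: [180.0, 0.0, 74.7]
ft_force: [0.2, -0.2, -0.4]
finger_gap: 85.4
time: 16.55
tool_pos: [429.9, 60.6, 235.8]
tcp_rot: [-179.9, 0.0, 74.7]
ft_force: [-0.1, -0.1, -0.1]
finger_gap: 85.4
16.55 85.37841597004059
68 31 [432.1  68.5  67.4]
78 28 [433.7  70.6  77.7]
88 26 [433.1  69.9  88. ]
98 27 [431.6  70.4  97.7]
108 25 [432.6  70.3 107.7]
118 23 [432.4  71.7 118.3]
128 30 [432.5  68.4 127.3]
138 0 
[418.86815386  57.68673839  63.32343487] [443.87859492  75.80321322 130.60437707]
[{'at': [695.7, 87.6, 73.7], 'score': 0.79}]
```

View pics/e.png

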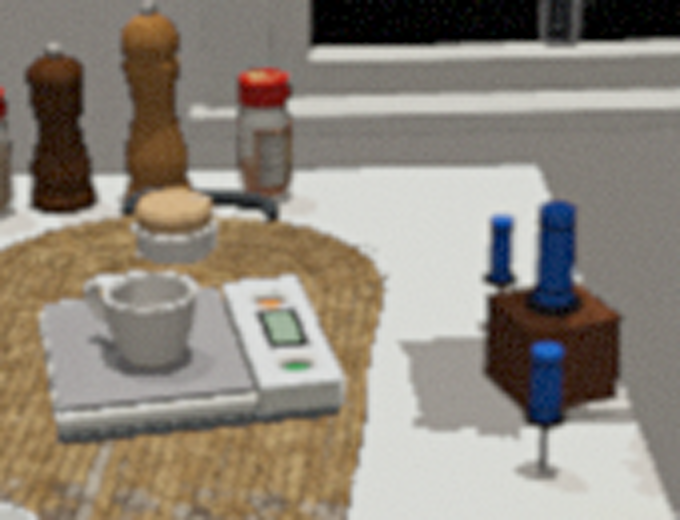

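The stylus stands upright in its block at crop (556,255). Its top is at 130 mm, as at the start. The cup at crop (150,320) is in place and the gripper is clear.

```bash
python3 -c "
from bench import hand_in; print(hand_in())"
```

```text
the job is handed in; nothing more can be done
None
```

The scale was zeroed with the stylus tip, and the stylus is back upright in its block. The job is handed in, at about 16.6 s on the robot's clock. No verdict was reported.

- **Press:** I pushed the green button until it bottomed, with the wrist force rising to about 8–10 N against a spring of 4 N. I held it there for about 0.6–0.9 s. I did not read the button's travel directly; that it went fully down is inferred from this force and the tip height.
- **Stylus:** The last picture shows it vertical in the hole with its flange on the block. Its top is at about 130 mm, the same as at the start.
- **Cup and orange button:** The cup was found within about 3 mm of its first position, which is inside the detector's error. The orange button was never approached.
- **Gripper:** It is open and clear, about 150 mm above where it let go.
- **Checks that disagreed:** The side camera reads about 2 mm higher in x than the top camera, which is within the calibration error. The detectors did not find `zero_top`, so I placed the button from its colour and the scale outline, which agreed within 1 mm.

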